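# Crack open a desiccator for a timed airing

### The job

The sample dish in the small desiccator is to take up room air slowly for half an hour. First wind the bench timer clockwise to thirty minutes (twist, let go, take hold again and twist on), then take the desiccator lid by its knob and pull it straight up until the sticky seal lets go, without flinging the lid wide open. The program ends while still holding the lid in the fingers, level and centred over its base with a gap of about 15 mm all round; leave everything else on the bench alone.

Things in the scene. Friction and masses are not known exactly. Their poses are not given: they have to be found in the camera images.
- desiccator: small round laboratory desiccator, white plastic base fixed to the bench, 136 mm across the rim flange and 92 mm high, with a small black-capped port low on its +x side. Origin: centre of its underside, z up
- desiccator_rim (a point): centre of the top face of the base's rim flange, 92 mm above the bench, z up. In the bore below it sits the O-ring: lifting the lid meets only its weight for 1 to 2 mm, then a pull that grows to a peak of 14 to 22 N (weight included) at about 5 mm, then lets go suddenly; from 11 mm up the plug is free of the ring and the lid hangs from the fingers alone
- lid: clear domed plug lid of the desiccator, 136 mm across, about 0.3 kg, loose, an upright round knob on top. Origin: centre of the underside of its flange; z up. Shut, the origin coincides with desiccator_rim; its height above the rim is the gap. Below the flange a plug reaches 13 mm into the base; a bead round the plug is caught under the O-ring. No thread: it comes straight up
- lid_knob (a point): where to grip the lid: on the axis of its grey ribbed round knob, 68 mm above the lid's origin, 160 mm above the bench when shut. The knob is 30 mm in diameter and 36 mm tall, from 22 mm below this point (dome top 25 mm below) to 14 mm above it. Any yaw will do
- timer: sixty-minute wind-up bench timer lying dial up, fixed to the bench, white, round, 80 mm across, dial face 30 mm above the bench. Origin: centre of its underside, z up. The wide black zero mark of the dial is on its +x side; the marks run clockwise seen from above, one a minute, longer every five; the thirty-minute mark is half a turn from it, on the -x side
- timer_grip (a point): point on the timer knob's axis to grip at, 52 mm above the bench. The grey knob is an upright bar 46 mm long, 12 mm thick, from 37 to 63 mm above the bench, on a disc 47 mm in diameter. The point turns with the knob: its +x axis points along the bar to the pointer end, which carries a white line
- timer_knob (a joint): angle of the timer knob from zero (rad), growing clockwise seen from above; 0.1047 rad a minute, so thirty minutes is 3.1416; stop at 5.76. The pointer's direction is the timer's yaw minus this angle. Turning takes 0.06 to 0.1 N m, rising as the spring winds; let go, the knob stays where it is
- notebook: yellow notebook, 210x150x11 mm, lying flat, bystander. Origin: centre of its underside
- marker: marker, 130 mm long, 15 mm thick, lying on the notebook, bystander. Origin: centre of its underside
- beaker: empty glass beaker, 60 mm across, 79 mm high, bystander. Origin: centre of its underside
- petri: closed petri dish, 60 mm across, 14 mm high, bystander. Origin: centre of its underside
- forceps: steel forceps, 118 mm long, lying flat, bystander. Origin: centre of its underside
- coverslips: clear box of cover slips, 33x33x14 mm, bystander. Origin: centre of its underside
- pen: pen, 145 mm long, 11 mm thick, lying flat, bystander. Origin: centre of its underside
There are look-alikes about, which are no part of the job. What is shaped like the timer but pink is not meant.

How it is judged:
By the outcome, as a careful person would: the job done as asked, in the order asked, and still so for the second after the job is handed in, while the arm keeps its last pose, push and grip.
It also fails if it takes over 72 s, if anything falls off the work surface, if the arm or the gripper's body presses on something with over 40 N, if the wrist force passes 120 N, or if a joint passes its speed limit or range.

### The arm

A 7-joint arm with a two-finger parallel gripper is mounted at the origin on a cart in front of the work surface, level with it; the furniture and walls round the work are solid. World frame = base frame: x ahead of the robot, y to its left, z up, the work surface at z = 0. Lengths are in mm, angles in rad, forces in N, time in s.
With the tool pointing down it reaches from about 425 to 950 mm from the base axis. Payload 4.7 kg.
Tool frame: the origin (TCP) lies where the fingers leave the gripper's body, on its centre line; the fingertips stand 73 mm ahead of it and the grasp point (between the pads) lies 54 mm ahead of it; z points along the fingers, y is the line along which they close (so a half turn about z gives the same grasp; the last joint's range is limited). The gripper opens to 85 mm and grips with 20 to 120 N. Pads are 22 mm wide; open, the fingers measure 114 mm over their backs; the gripper's body (76 mm by 85 mm) begins 54 mm behind the grasp point. The pads swing forward as they close: fully open they stand 13 mm farther back than shut.
Start: joints at [1.116, 0.469, -0.049, 1.532, 0.024, 1.141, -0.082], TCP at [278.85, -614.722, 303.935] pointing down, gripper open.
Joint ranges: [-2.59, 2.59], [-0.33, 1.99], [-1.39, 1.29], [0.1, 2.45], [-1.04, 4.18], [0.21, 1.99], [-2.66, 2.66]. Speed limits (rad/s): [2.57, 2.57, 3.14, 3.14, 3.14, 3.14, 3.14].

### API

Orientations are given as a unit quaternion [w, x, y, z].
In Python, from rig import arm gives the robot as it stands.
- The arm moves only by the shell command python3 -m handwheel 'ROWS' [FORCE]. ROWS is text: rows parted by semicolons, each of 5 numbers parted by spaces: the shift along the world's x, y, z in units of 25 mm (1.0 is 25 mm), then the turn about the world's z in units of 5 degrees (1.0 is 5 degrees), then the opening, from 0 (shut) to 1 (fully open). A call has 1 to 20 rows; each row is the pose to reach, as a shift and turn from the pose commanded when the call began; what a row does not reach only later rows make up. A row lasts 1/12 s, in which the tool goes at most 41.7 mm and 7.16 degrees, less where a joint would pass 70% of its speed; a pose out of reach is approached as far as the arm can. A call with a gripper value outside its range is refused whole. The fingers move at their own pace and stop on an object; FORCE is the grip in N (left out, the last holds). Time passes only in rows, so rows that repeat a pose let the fingers close. It gives the time, the measured TCP pose, the force, the opening and the grip force at its end, in the units of the state.
- arm.read_state(): the state, without advancing time (a new reading comes with each control period).
- arm.get_image(name): name is "scene" or "side" or "wrist"; returns the picture (480x640x3 uint8, blue, green, red); there is no depth.
- arm.calibration(name): a dict with "K" (3x3 intrinsics, pixels), "origin" and "attitude" of the camera in the world; the wrist camera has in their place "mount" (4x4, takes a point from camera to tool coordinates, whose origin is the TCP and whose axes are the flange's). Camera axes: x right, y up, looking along -z (the intrinsics and any distortion apply to the point x, -y, -z); pixel columns grow to the right and rows downward; lengths in mm; the calibration is good to about 2 mm. The wrist camera is an equidistant fisheye: a pixel r from the principal point sees the ray r / f radians off the axis. A picture is of the moment at which its call begins: read the wrist's pose just before it. calibration takes no time and is no camera call.
- arm.sign_off(): hands the job in; it is judged then, once.
The state is a dict: "clock": time; "joint_pos": joint angles; "qd": joint speeds; "effort": joint torques, N m; "eef_pos": TCP position; "eef_rot": TCP orientation; "contact_force": force on the tool from outside, world axes, zero at the start; "ft_torque": the same for the moment, N m; "width": opening from 0.0 (shut) to 1.0 (fully open); "grasp_force": force on a finger pad.
Only numpy, scipy, OpenCV 4.12 (cv2) and the standard library are available. Lean on these libraries where they do the work, as an engineer would, in place of code of your own. Each camera call takes 0.05 s, during which the arm holds its last target. There are 200 camera calls.

## Working session

There is one attempt and no reset: what is moved stays moved. The work goes in short steps, Python scripts to look and compute and a shell command to move; the robot and the scene stay as the last step left them, time stands still between calls to the robot, and variables do not carry over. Pictures are saved under pics/ and viewed, at most 10 in all, crops included, and the job is handed in when it is done.

```bash
mkdir -p pics; ls; python3 - <<'E'
from rig import arm
import cv2
print(arm.read_state())
for n in("scene","side","wrist"):
    cv2.imwrite(f"pics/{n}0.png",arm.get_image(n)); print(n,arm.calibration(n))
E
```

```text
pics
{'clock': 0.0, 'joint_pos': array([ 1.11608654,  0.46946365, -0.04860045,  1.53369283,  0.02412453,
        1.1409574 , -0.08227329]), 'qd': array([ 0.00171344, -0.00016937,  0.00056867, -0.00093783, -0.00028668,
        0.00231685, -0.00042135]), 'effort': array([ 7.89657352e-04, -5.10306108e+01, -4.64621012e-02, -2.37712222e+01,
        1.06247835e-02,  7.66557612e-03,  1.73882472e-05]), 'eef_pos': array([ 278.64953351, -614.32656821,  302.84678031]), 'eef_rot': array([-9.35081336e-04,  9.77413015e-01,  2.11335898e-01, -2.47667285e-04]), 'contact_force': array([-0.9067013 , -0.43107586,  0.32831378]), 'ft_torque': array([ 0.05131751, -0.0127575 ,  0.0220543 ]), 'grasp_force': 0.0, 'width': 0.9989285496541507}
scene {'K': array([[465.20694948,   0.        , 323.9991333 ],
       [  0.        , 465.20694948, 236.95340856],
       [  0.        ,   0.        ,   1.        ]]), 'origin': array([-254.1018684 ,  583.90346216,  554.54610535]), 'attitude': array([-0.39324179, -0.25405566,  0.48120818,  0.7411176 ])}
side {'K': array([[440.70898418,   0.        , 311.42164011],
       [  0.        , 440.70898418, 243.79665505],
       [  0.        ,   0.        ,   1.        ]]), 'origin': array([596.75249518, 918.23795808, 563.87703773]), 'attitude': array([0.01145098, 0.00383691, 0.52776955, 0.84930174])}
wrist {'K': array([[371.64829954,   0.        , 317.58862591],
       [  0.        , 371.64829954, 240.35070654],
       [  0.        ,   0.        ,   1.        ]]), 'mount': array([[ 5.42913449e-04,  9.48013279e-01,  3.18230306e-01,
         8.13204320e+01],
       [ 9.99999537e-01, -7.67705532e-04,  5.80968681e-04,
        -1.01005274e+00],
       [ 7.95073191e-04,  3.18229843e-01, -9.48013257e-01,
        -6.97891445e+01],
       [ 0.00000000e+00,  0.00000000e+00,  0.00000000e+00,
         1.00000000e+00]])}
```

View pics/scene0.png

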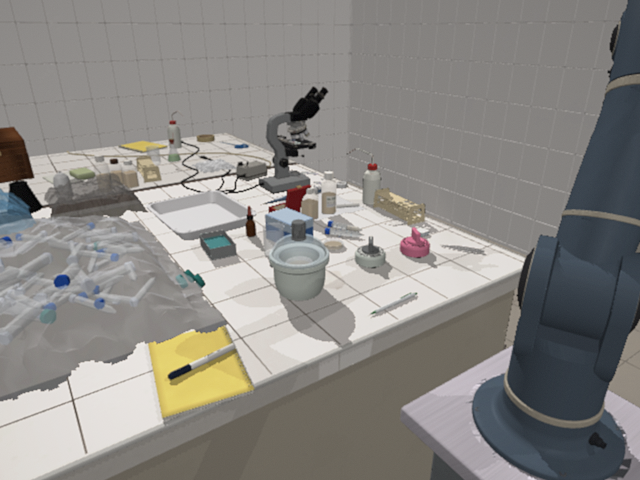

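View pics/side0.png

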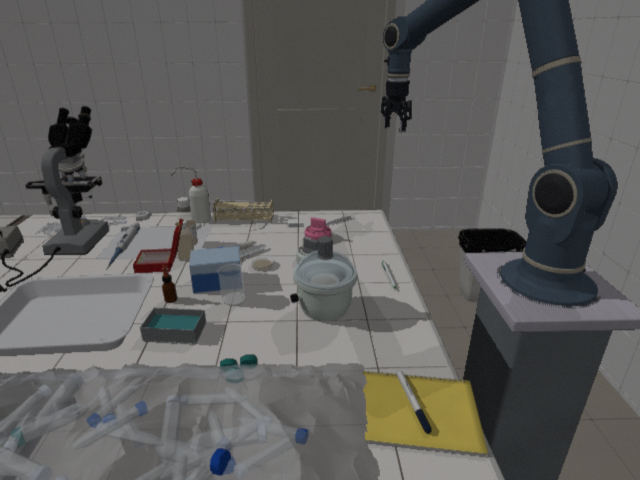

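```bash
cat > h.py <<'E'
import numpy as np, cv2
from scipy.spatial.transform import Rotation as R
from rig import arm
q2R=lambda q:R.from_quat(np.r_[q[1:],q[0]])
def ray(n,uv,st=None):
    c=arm.calibration(n);K=c["K"];x=(uv[0]-K[0,2])/K[0,0];y=(uv[1]-K[1,2])/K[1,1]
    if n=="wrist":
        r=np.hypot(x,y);s=np.sin(r)/max(r,1e-9);d=np.array([x*s,-y*s,-np.cos(r)])
        M=c["mount"];Q=q2R(st["eef_rot"]).as_matrix()
        return Q@M[:3,3]+st["eef_pos"],Q@M[:3,:3]@d
    return np.array(c["origin"]),q2R(c["attitude"]).apply([x,-y,-1])
def at(n,uv,z,st=None):
    o,d=ray(n,uv,st);return o+d*(z-o[2])/d[2]
def tri(*rs):
    A=0;b=0
    for o,d in rs:
        d=d/np.linalg.norm(d);P=np.eye(3)-np.outer(d,d);A=A+P;b=b+P@o
    p=np.linalg.solve(A,b);return p,[np.linalg.norm(np.cross(p-o,d/np.linalg.norm(d))) for o,d in rs]
def proj(n,p,st=None):
    c=arm.calibration(n);K=c["K"]
    if n=="wrist":
        M=c["mount"];Q=q2R(st["eef_rot"]).as_matrix()
        v=M[:3,:3].T@(Q.T@(np.array(p)-st["eef_pos"])-M[:3,3])
        r=np.hypot(v[0],v[1]);t=np.arctan2(r,-v[2]);return np.array([K[0,2]+K[0,0]*t*v[0]/r,K[1,2]-K[1,1]*t*v[1]/r])
    v=q2R(c["attitude"]).inv().apply(np.array(p)-c["origin"]);return np.array([K[0,2]-K[0,0]*v[0]/v[2],K[1,2]+K[1,1]*v[1]/v[2]])
E
python3 - <<'E'
from h import *
a=cv2.imread("pics/scene0.png")[205:315,240:440];b=cv2.imread("pics/side0.png")[205:325,270:410]
A=cv2.resize(a,None,fx=4,fy=4,interpolation=2);B=cv2.resize(b,None,fx=4,fy=4,interpolation=2)
cv2.imwrite("pics/c1.png",A)
cv2.imwrite("pics/c2.png",B)
print(at("scene",(298,230),160),at("side",(325,245),160),at("scene",(371,243),55),at("scene",(415,243),30))
E
```

```text
[537.97708694 112.93151274 160.        ] [552.00182572 107.37166425 160.        ] [ 572.26134917 -123.60171765   55.        ] [ 547.53173038 -257.22705441   30.        ]
```

View pics/c1.png

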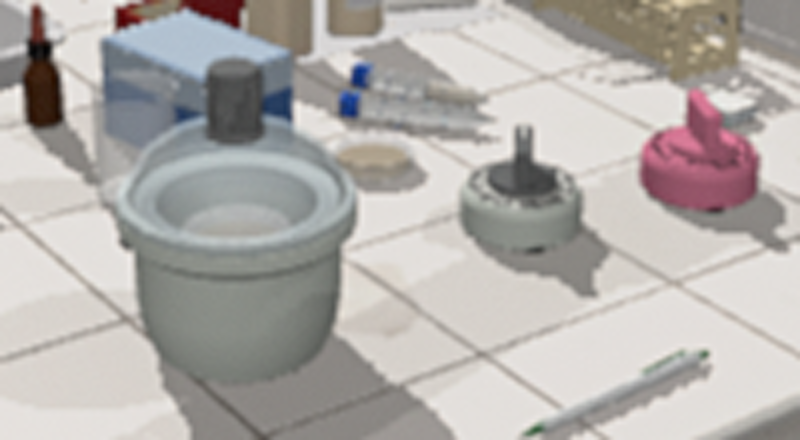

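View pics/c2.png

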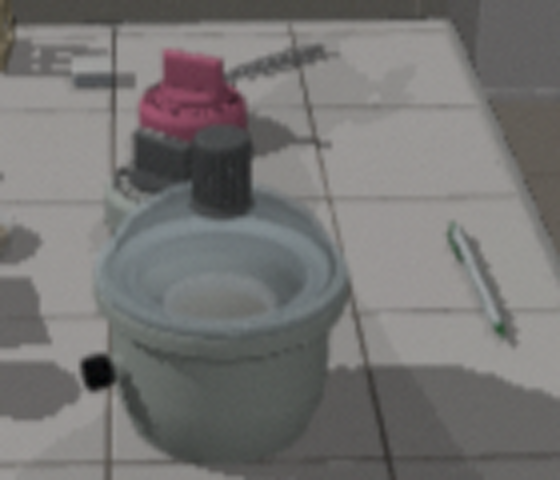

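Scene candidates for the timer: white timer with grey knob (370,254), pink look-alike (415,243). I choose the white one. The desiccator knob is at scene (299,230) / side (325,247). The other clear containers, the box behind and the beaker, are not domed and have no knob. In the close crop the white timer's bar is nearly edge-on to the scene camera. I'll move above it for a wrist view.

```bash
python3 -m handwheel '5 9 0 0 1;5 9 0 0 1;5 9 0 0 1;5 9 0 0 1;5 9 0 0 1;5 9 0 0 1;11.7 19.6 -3 0 1;11.7 19.6 -3 0 1;11.7 19.6 -3 0 1;11.7 19.6 -3 0 1;11.7 19.6 -3 0 1;11.7 19.6 -3 0 1;11.7 19.6 -3 0 1;11.7 19.6 -3 0 1;11.7 19.6 -3 0 1;11.7 19.6 -3 0 1;11.7 19.6 -3 0 1;11.7 19.6 -3 0 1' && python3 - <<'E'
from h import *
import pickle
print(tri(ray("scene",(299,230)),ray("side",(325.2,247.5))))
st=arm.read_state();im=arm.get_image("wrist");pickle.dump((st,im),open("w1.pkl","wb"))
cv2.imwrite("pics/w1.png",im);print(st["eef_pos"],st["eef_rot"],st["joint_pos"])
E
```

```text
clock: 1.65
eef_pos: [570.7, -126.5, 229.0]
eef_rot: [0.0, 0.978, 0.21, -0.0]
contact_force: [0.6, -0.8, -0.1]
width: 1.002
grasp_force: 0.0
(array([551.36019548, 102.58494786, 152.30143587]), [np.float64(0.4413173878297016), np.float64(0.4413173878297207)])
[ 570.74764012 -126.47618742  228.95920112] [ 4.63037541e-04  9.77690203e-01  2.10051342e-01 -2.92270106e-04] [ 0.34176931  0.41223009 -0.25491905  1.82183368  0.12830925  0.92369389
 -1.11779575]
```

View pics/w1.png

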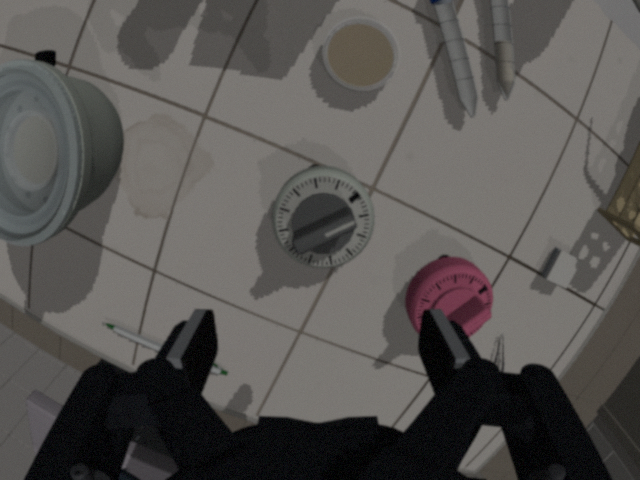

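```bash
python3 - <<'E'
from h import *
import pickle
st,im=pickle.load(open("w1.pkl","rb"))
c=im[160:275,265:385];c=cv2.resize(c,None,fx=5,fy=5,interpolation=cv2.INTER_CUBIC)
cv2.imwrite("pics/c3.png",cv2.convertScaleAbs(c,alpha=1.5))
E
```

```text
(no output)
```

View pics/c3.png

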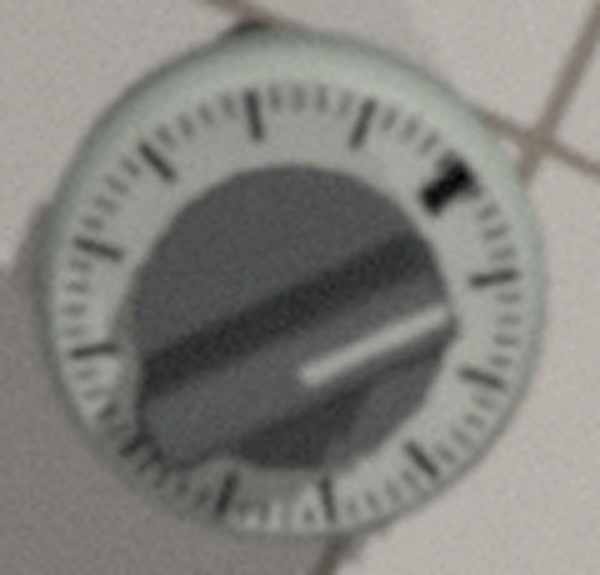

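```bash
python3 - <<'E'
from h import *
import pickle
st,im=pickle.load(open("w1.pkl","rb"))
P=lambda u,v,z:at("wrist",((u+.5)/5-.5+265,(v+.5)/5-.5+160),z,st)
for a,b in [((487,380),(97,250)),((497,275),(95,352)),((425,462),(155,160)),((222,497),(362,122)),((325,500),(255,115))]:
    p,q=P(*a,30),P(*b,30);print((p+q)/2,np.linalg.norm(p-q),np.degrees(np.arctan2(*(p-q)[1::-1])))
z=P(448,187,30);c=P(292,311,30);print("c",c,"zero",np.degrees(np.arctan2(*(z-c)[1::-1])))
a,b=P(305,378,63),P(445,311,63);print("line",a,b,np.linalg.norm(b-a),np.degrees(np.arctan2(*(b-a)[1::-1])), np.degrees(np.arctan2(*(b-c)[1::-1])))
a,b=P(180,462,63),P(452,335,63);print("edge",np.degrees(np.arctan2(*(b-a)[1::-1])))
Q=q2R(st["eef_rot"]).as_matrix();print("tool x,y yaw",np.degrees(np.arctan2(Q[1,:2],Q[0,:2])))
print("scene check",proj("scene",[c[0],c[1],30]),proj("side",[c[0],c[1],63]))
E
```

```text
[ 576.66686911 -127.53571876   30.        ] 62.36503625071396 -84.78334323106564
[ 577.00559492 -127.50296136   30.        ] 61.789865192290655 -54.41531244334485
[ 576.75002591 -127.35161122   30.        ] 62.566886506754564 -114.87314309699029
[ 576.48881608 -126.89652176   30.        ] 62.38655112312169 -175.26695442345715
[ 576.78912043 -126.95336488   30.        ] 61.25675468269017 -145.57356369326976
c [ 577.14397391 -126.92628048   30.        ] zero -25.98236197196736
line [ 577.69448222 -128.07559312   63.        ] [ 593.76988846 -141.06798347   63.        ] 20.669322503215643 -38.945676019154185 -40.38388885151431
edge -39.4237121578801
tool x,y yaw [ 24.25070855 -65.7492571 ]
scene check [370.3777551  250.79475444] [310.59669261 238.51729891]
```

Close crop shows the white timer: zero mark at about (355,197) in the wrist picture. The pointer line is at (340,229), about 2.4 min past zero. Dial centre is (576.7, −127.2), with zero yaw −25° and pointer −39°. It must turn about 166° clockwise, and I'll do that in two grips. First I align the tool's x with the bar at yaw 140.8°.

```bash
python3 -m handwheel '.24 -.03 0 23.3 1;.24 -.03 0 23.3 1;.24 -.03 0 23.3 1;.24 -.03 0 23.3 1;.24 -.03 0 23.3 1;.24 -.03 0 23.3 1;.24 -.03 0 23.3 1;.24 -.03 0 23.3 1;.24 -.03 0 23.3 1;.24 -.03 0 23.3 1;.24 -.03 0 23.3 1;.24 -.03 0 23.3 1;.24 -.03 0 23.3 1;.24 -.03 0 23.3 1;.24 -.03 0 23.3 1;.24 -.03 0 23.3 1;.24 -.03 0 23.3 1;.24 -.03 0 23.3 1;.24 -.03 0 23.3 1;.24 -.03 0 23.3 1' && cat >> h.py <<'E'
def show():
    s=arm.read_state();Q=q2R(s["eef_rot"]).as_matrix()
    print("t",s["clock"],"pos",s["eef_pos"].round(2),"yawx %.2f tilt %.2f"%(np.degrees(np.arctan2(Q[1,0],Q[0,0])),np.degrees(np.arccos(-Q[2,2]))),"F",s["contact_force"].round(1),"M",s["ft_torque"].round(2),"w %.3f g %.1f"%(s["width"],s["grasp_force"]),"j7 %.2f"%s["joint_pos"][6])
    return s
E
python3 - <<'E'
from h import *
import pickle
s=show();im=arm.get_image("wrist");pickle.dump((s,im),open("w2.pkl","wb"))
c=[576.7,-127.2]
u=proj("wrist",[*c,30],s);print(u)
x,y=(u-[70,60]).astype(int);print(x,y)
cr=im[max(y,0):y+120,max(x,0):x+140];cv2.imwrite("pics/c4.png",cv2.convertScaleAbs(cv2.resize(cr,None,fx=5,fy=5,interpolation=2),alpha=1.5))
E
```

```text
clock: 3.37
eef_pos: [577.1, -126.5, 229.1]
eef_rot: [0.0, 0.336, 0.942, -0.0]
contact_force: [-0.5, 0.1, -0.2]
width: 0.996
grasp_force: 0.0
t 3.3667 pos [ 577.08 -126.45  229.07] yawx 140.75 tilt 0.03 F [-0.5  0.1 -0.2] M [ 0.04  0.02 -0.04] w 0.996 g 0.0 j7 0.69
[316.48804623 231.6949324 ]
246 171
```

View pics/c4.png

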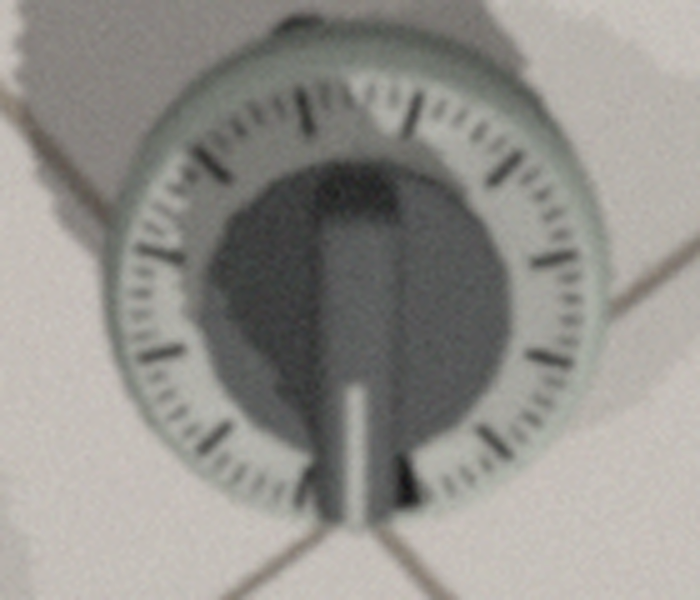

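The view confirms the bar lies vertical in the picture, with the dial centre at (317,232) against (316.5,231.7) predicted. Now I descend and grip.

```bash
python3 -m handwheel '-.02 -.03 -1 0 1;-.02 -.03 -2 0 1;-.02 -.03 -3 0 1;-.02 -.03 -4 0 1;-.02 -.03 -4.4 0 1;-.02 -.03 -4.62 0 1;-.02 -.03 -4.62 0 1;-.02 -.03 -4.62 0 0;-.02 -.03 -4.62 0 0;-.02 -.03 -4.62 0 0;-.02 -.03 -4.62 0 0;-.02 -.03 -4.62 0 0;-.02 -.03 -4.62 0 0;-.02 -.03 -4.62 0 0;-.02 -.03 -4.62 0 0;-.02 -.03 -4.62 0 0;-.02 -.03 -4.62 0 0;-.02 -.03 -4.62 0 0' 60 ; python3 -c "from h import *;show()"
```

```text
clock: 4.92
eef_pos: [576.7, -126.7, 114.1]
eef_rot: [-0.0, 0.335, 0.942, -0.001]
contact_force: [-2.9, -1.4, 5.5]
width: 0.126
grasp_force: 59.8
t 4.9167 pos [ 576.71 -126.72  114.07] yawx 140.87 tilt 0.07 F [-2.9 -1.4  5.5] M [-0.19  0.46  0.01] w 0.126 g 59.8 j7 0.58
```

```bash
python3 -m handwheel '0 0 0 -1 0;0 0 0 -2 0;0 0 0 -3 0;0 0 0 -4 0;0 0 0 -5 0;0 0 0 -6 0;0 0 0 -7 0;0 0 0 -8 0;0 0 0 -9 0;0 0 0 -10 0;0 0 0 -11 0;0 0 0 -12 0;0 0 0 -13 0;0 0 0 -14 0;0 0 0 -15 0;0 0 0 -16 0;0 0 0 -16.6 0;0 0 0 -16.6 0;0 0 0 -16.6 0' ; python3 -c "from h import *;show()"
```

```text
clock: 6.5
eef_pos: [578.5, -126.5, 114.1]
eef_rot: [0.001, 0.875, 0.485, 0.002]
contact_force: [3.9, -1.5, 0.2]
width: 0.126
grasp_force: 59.0
t 6.5 pos [ 578.47 -126.45  114.09] yawx 57.98 tilt 0.25 F [ 3.9 -1.5  0.2] M [-0.35 -0.93 -0.04] w 0.126 g 59.0 j7 -0.61
```

```bash
python3 -m handwheel '0 0 0 0 .6;0 0 0 0 .6;0 0 0 0 .6;0 0 0 0 .6;0 0 0 0 .6;0 0 0 0 .6;0 0 0 0 0;0 0 0 0 0;0 0 0 0 0;0 0 0 0 0;0 0 0 0 0;0 0 0 0 0;0 0 0 0 0;0 0 0 0 0' 60; python3 -c "from h import *;show()"
python3 -m handwheel '0 0 0 -1 0;0 0 0 -2 0;0 0 0 -3 0;0 0 0 -4 0;0 0 0 -5 0;0 0 0 -6 0;0 0 0 -7 0;0 0 0 -8 0;0 0 0 -9 0;0 0 0 -10 0;0 0 0 -11 0;0 0 0 -12 0;0 0 0 -13 0;0 0 0 -14 0;0 0 0 -15 0;0 0 0 -16 0;0 0 0 -16.6 0;0 0 0 -16.6 0;0 0 0 -16.6 0' ; python3 -c "from h import *;show()"
```

```text
clock: 7.67
eef_pos: [578.1, -127.0, 113.9]
eef_rot: [0.001, 0.875, 0.484, 0.001]
contact_force: [4.5, -2.7, -1.6]
width: 0.128
grasp_force: 60.2
t 7.6667 pos [ 578.08 -127.    113.88] yawx 57.88 tilt 0.20 F [ 4.5 -2.7 -1.6] M [-0.54 -0.87 -0.  ] w 0.128 g 60.2 j7 -0.61
clock: 9.25
eef_pos: [578.4, -128.0, 113.9]
eef_rot: [0.001, 0.976, -0.218, 0.003]
contact_force: [5.7, -5.1, -3.4]
width: 0.129
grasp_force: 60.0
t 9.25 pos [ 578.39 -127.97  113.86] yawx -25.18 tilt 0.31 F [ 5.7 -5.1 -3.4] M [-0.95 -1.14 -0.03] w 0.129 g 60.0 j7 -1.78
```

Release, lift and check the pointer.

```bash
python3 -m handwheel '0 0 0 0 1;0 0 0 0 1;0 0 0 0 1;0 0 0 0 1;0 0 0 0 1;0 0 0 0 1;0 0 0 0 1;0 0 1 0 1;0 0 2 0 1;0 0 3 0 1;0 0 4.6 0 1;0 0 4.6 0 1;0 0 4.6 0 1;0 0 4.6 0 1;0 0 4.6 0 1'; python3 - <<'E'
from h import *
import pickle
s=show();im=arm.get_image("wrist");pickle.dump((s,im),open("w3.pkl","wb"))
u=proj("wrist",[576.7,-127.2,30],s)
x,y=(u-[70,60]).astype(int);print(x,y)
cr=im[y:y+120,x:x+140];cv2.imwrite("pics/c5.png",cv2.convertScaleAbs(cv2.resize(cr,None,fx=5,fy=5,interpolation=2),alpha=1.5))
E
```

```text
clock: 10.5
eef_pos: [576.0, -126.0, 227.2]
eef_rot: [0.0, 0.976, -0.217, -0.001]
contact_force: [0.0, -0.3, -0.9]
width: 0.999
grasp_force: 0.0
t 10.5 pos [ 576.04 -126.01  227.2 ] yawx -25.10 tilt 0.14 F [ 0.  -0.3 -0.9] M [0.03 0.01 0.  ] w 0.999 g 0.0 j7 -1.80
248 166
```

View pics/c5.png

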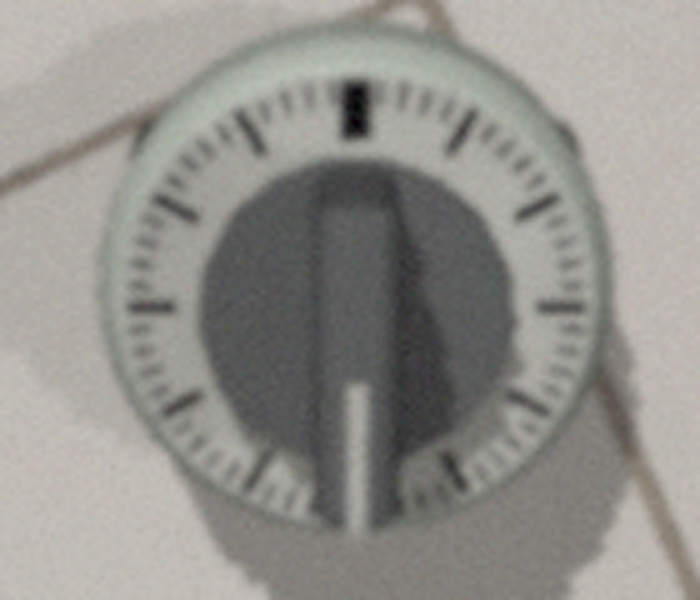

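The crop shows the white line at x≈357 directly opposite the zero mark at (355,110), so the timer reads thirty minutes. Next I move over the desiccator lid.

```bash
python3 -m handwheel '0 0 1.6 1 1;0 0 3.2 2 1;0 0 4.5 3 1;0 1.6 4.5 4 1;-.5 3.2 4.5 5 1;-.5 4.8 4.5 6 1;-.5 6.4 4.5 7 1;-1 8 4.5 8 1;-1 9.15 4.5 9 1;-1 9.15 4.5 10 1;-1 9.15 4.5 11 1;-1 9.15 4.5 12 1;-1 9.15 4.5 12 1;-1 9.15 4.5 12 1;-1 9.15 4.5 12 1'; python3 - <<'E'
from h import *
import pickle
s=show();im=arm.get_image("wrist");pickle.dump((s,im),open("w4.pkl","wb"))
for z in (0,92,174):print(z,proj("wrist",[551.4,102.6,z],s))
cv2.imwrite("pics/w4.png",cv2.convertScaleAbs(im,alpha=1.4))
E
```

```text
clock: 11.8
eef_pos: [551.7, 102.3, 340.2]
eef_rot: [-0.0, 0.954, 0.299, -0.001]
contact_force: [0.1, -0.4, 0.7]
width: 0.998
grasp_force: 0.0
t 11.8 pos [551.73 102.3  340.19] yawx 34.77 tilt 0.08 F [ 0.1 -0.4  0.7] M [-0.01 -0.03  0.04] w 0.998 g 0.0 j7 -1.26
0 [318.56358576 192.69561644]
92 [318.69669172 213.0715644 ]
174 [318.89065422 243.49712993]
```

View pics/w4.png

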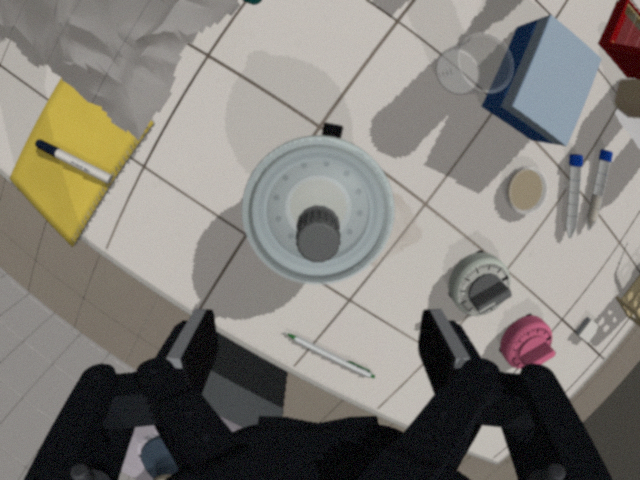

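```bash
python3 - <<'E'
from h import *
import pickle
from scipy.optimize import least_squares
s,im=pickle.load(open("w4.pkl","rb"))
g=cv2.GaussianBlur(cv2.cvtColor(im,cv2.COLOR_BGR2GRAY),(0,0),1).astype(float)
def edges(c,r0,r1,sgn):
    out=[]
    for t in np.radians(np.arange(0,360,4)):
        rr=np.arange(r0,r1,.25);xs=(c[0]+rr*np.cos(t)).astype(np.float32);ys=(c[1]+rr*np.sin(t)).astype(np.float32)
        v=cv2.remap(g.astype(np.float32),xs[None],ys[None],1)[0];d=sgn*np.gradient(v);i=d.argmax()
        out.append((c[0]+rr[i]*np.cos(t),c[1]+rr[i]*np.sin(t),d[i]))
    return np.array(out)
def fit(e,z,R0):
    P=np.array([at("wrist",p[:2],z,s)[:2] for p in e])
    f=lambda q:np.hypot(P[:,0]-q[0],P[:,1]-q[1])-q[2]
    r=least_squares(f,[*np.median(P,0),R0],loss="soft_l1",f_scale=.7);return r.x,np.median(abs(f(r.x)))
e=edges((319,240),14,30,1);e=e[e[:,1]>232];print("knob",fit(e,174,15),len(e))
e=edges((319.5,209),62,85,1);e2=edges((319.5,209),62,85,-1)
for z in(92,97,100):print("rim",z,fit(e,z,68),fit(e2,z,68))
E
```

```text
knob (array([552.44733651, 104.23088924,  15.06051702]), np.float64(0.2381172291394904)) 55
rim 92 (array([549.54297516, 100.59009403,  64.08074331]), np.float64(0.562808594647592)) (array([555.46557777,  99.45597793,  63.41177505]), np.float64(3.016794962213126))
rim 97 (array([550.62212027, 101.35936194,  63.0755444 ]), np.float64(0.5508351870654558)) (array([556.45371518, 100.24514821,  62.41460248]), np.float64(2.9685686652598022))
rim 100 (array([551.26962122, 101.82091239,  62.4724368 ]), np.float64(0.5436508997787115)) (array([557.04659609, 100.71864973,  61.8163059 ]), np.float64(2.9396275011445567))
```

Knob fit is radius 15.06 mm at (552.4,104.2), which agrees with the stereo estimate (551.4,102.6) to under 2 mm. Now descend and grip.

```bash
python3 -m handwheel '.02 .06 -1.5 0 1;.02 .06 -3 0 1;.02 .06 -4 0 1;.02 .06 -4.6 0 1;.02 .06 -5 0 1;.02 .06 -5 0 1;.02 .06 -5 0 1;.02 .06 -5 0 0;.02 .06 -5 0 0;.02 .06 -5 0 0;.02 .06 -5 0 0;.02 .06 -5 0 0;.02 .06 -5 0 0;.02 .06 -5 0 0;.02 .06 -5 0 0;.02 .06 -5 0 0' 90; python3 -c "from h import *;show()"
```

```text
clock: 13.18
eef_pos: [552.8, 103.9, 217.0]
eef_rot: [0.0, 0.954, 0.3, 0.001]
contact_force: [-1.0, -1.1, 5.8]
width: 0.325
grasp_force: 88.2
t 13.1833 pos [552.84 103.89 217.04] yawx 34.89 tilt 0.09 F [-1.  -1.1  5.8] M [-0.18  0.2   0.04] w 0.325 g 88.2 j7 -1.28
```

```bash
python3 -m handwheel '0 0 .03 0 0;0 0 .06 0 0;0 0 .09 0 0;0 0 .12 0 0;0 0 .15 0 0;0 0 .18 0 0;0 0 .18 0 0;0 0 .18 0 0;0 0 .18 0 0'; python3 -c "from h import *;show()"
```

```text
clock: 13.93
eef_pos: [552.2, 103.8, 220.2]
eef_rot: [0.0, 0.954, 0.3, -0.0]
contact_force: [2.4, -0.1, -4.7]
width: 0.325
grasp_force: 88.9
t 13.9333 pos [552.24 103.77 220.21] yawx 34.89 tilt 0.03 F [ 2.4 -0.1 -4.7] M [-0.4  -0.65  0.05] w 0.325 g 88.9 j7 -1.28
```

```bash
for i in 1; do python3 -m handwheel '0 0 .02 0 0;0 0 .04 0 0;0 0 .06 0 0;0 0 .08 0 0;0 0 .08 0 0;0 0 .08 0 0'; done; python3 -c "from h import *;show()"; python3 -m handwheel '0 0 .02 0 0;0 0 .04 0 0;0 0 .06 0 0;0 0 .06 0 0;0 0 .06 0 0';python3 -c "from h import *;show()"
```

```text
clock: 14.43
eef_pos: [551.6, 103.5, 221.3]
eef_rot: [0.0, 0.954, 0.3, -0.001]
contact_force: [2.9, -2.4, -16.0]
width: 0.325
grasp_force: 89.6
t 14.4333 pos [551.65 103.54 221.3 ] yawx 34.89 tilt 0.13 F [  2.9  -2.4 -16. ] M [-0.65 -1.05 -0.  ] w 0.325 g 89.6 j7 -1.28
clock: 14.85
eef_pos: [552.8, 104.4, 225.8]
eef_rot: [-0.0, 0.954, 0.3, 0.001]
contact_force: [-2.3, -2.5, 0.8]
width: 0.327
grasp_force: 91.6
t 14.85 pos [552.82 104.42 225.84] yawx 34.90 tilt 0.11 F [-2.3 -2.5  0.8] M [-0.59  0.44 -0.02] w 0.327 g 91.6 j7 -1.28
```

The seal has let go with the gap at about 9 mm. I'll ease up to 15 mm.

```bash
python3 -m handwheel '0 0 .03 0 0;0 0 .06 0 0;0 0 .09 0 0;0 0 .12 0 0;0 0 .15 0 0;0 0 .18 0 0;0 0 .21 0 0;0 0 .25 0 0;0 0 .25 0 0;0 0 .25 0 0;0 0 .25 0 0;0 0 .25 0 0'; python3 - <<'E'
from h import *
s=show()
a=arm.get_image("side");b=arm.get_image("scene");show()
A=cv2.resize(a[200:330,265:385],None,fx=3.3,fy=3.3,interpolation=2);B=cv2.resize(b[200:330,240:360],None,fx=3.3,fy=3.3,interpolation=2)
cv2.imwrite("pics/f1.png",np.hstack([A,B]))
cv2.imwrite("pics/side1.png",a);cv2.imwrite("pics/scene1.png",b)
E
```

```text
clock: 15.85
eef_pos: [552.3, 104.0, 230.1]
eef_rot: [0.0, 0.954, 0.3, -0.0]
contact_force: [0.3, -0.4, -3.0]
width: 0.328
grasp_force: 90.9
t 15.85 pos [552.3 104.  230.1] yawx 34.89 tilt 0.01 F [ 0.3 -0.4 -3. ] M [0.01 0.02 0.04] w 0.328 g 90.9 j7 -1.28
t 15.95 pos [552.34 104.01 230.15] yawx 34.89 tilt 0.00 F [-0.5  0.1 -4.2] M [ 0.04  0.01 -0.  ] w 0.322 g 90.9 j7 -1.28
```

View pics/f1.png

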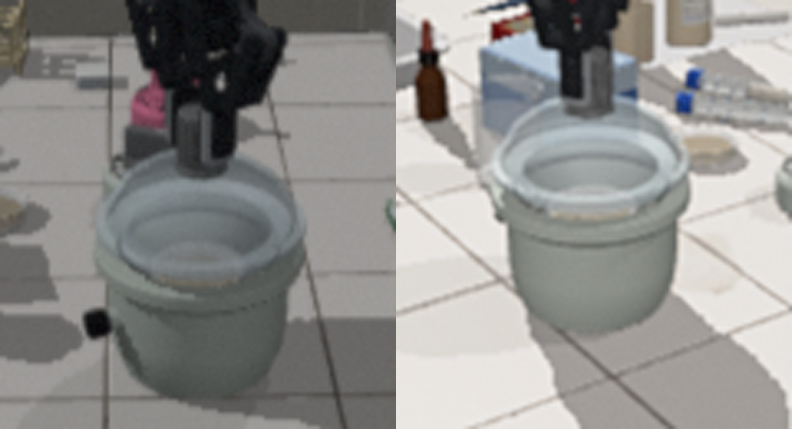

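The crops show the lid hanging level in the fingers over the base (knob bottom at side ≈(326,253), was (325,258)), with the force at 3 N, which is the lid's weight alone. TCP rise is 13.1 mm, so I add about 2 mm and compare with the image shift.

```bash
python3 -m handwheel '0 0 .03 0 0;0 0 .06 0 0;0 0 .07 0 0;0 0 .07 0 0;0 0 .07 0 0;0 0 .07 0 0;0 0 .07 0 0'; python3 - <<'E'
from h import *
show();c=[552.3,104]
for n,k in(("side",(300,210,350,275)),("scene",(280,205,318,250))):
    a0=cv2.imread(f"pics/{n}0.png");a2=arm.get_image(n);a1=cv2.imread(f"pics/{n}1.png")
    p=[proj(n,[*c,138+g])[1] for g in(0,13,15)];print(n,"expected row shift",p[1]-p[0],p[2]-p[0])
    # knob bottom / lid flange patches: vertical NCC with subpixel upscaling
    for name,z,dx,dy in(("knobbase",138,0,0),("flangeL",98,-66,0),("flangeR",98,66,0),("flangeF",98,0,66)):
        q=proj(n,[c[0]+dx,c[1]+dy,z]);x,y=int(q[0])-9,int(q[1])-6
        for im in(a1,a2):
            U=lambda i:cv2.resize(i,None,fx=4,fy=4,interpolation=2)
            T=U(a0[y:y+12,x:x+18]);S=U(im[y-14:y+16,x-2:x+20])
            r=cv2.minMaxLoc(cv2.matchTemplate(S,T,cv2.TM_CCOEFF_NORMED));print(name,"score %.2f dx %.2f dy %.2f"%(r[1],r[3][0]/4-2,r[3][1]/4-14))
show()
E
```

```text
clock: 16.53
eef_pos: [552.3, 104.0, 231.9]
eef_rot: [0.0, 0.954, 0.3, 0.0]
contact_force: [0.1, 0.6, -3.3]
width: 0.321
grasp_force: 90.9
t 16.5333 pos [552.33 104.02 231.93] yawx 34.90 tilt 0.00 F [ 0.1  0.6 -3.3] M [-0.04 -0.01 -0.01] w 0.321 g 90.9 j7 -1.28
side expected row shift -5.5600527695513335 -6.421671923276506
knobbase score 0.71 dx -0.25 dy -4.50
knobbase score 0.70 dx -0.25 dy -5.25
flangeL score 0.92 dx 0.75 dy -5.25
flangeL score 0.91 dx 0.75 dy -6.00
flangeR score 0.91 dx 0.50 dy -5.00
flangeR score 0.91 dx 0.50 dy -5.75
flangeF score 0.88 dx -1.50 dy -5.00
flangeF score 0.87 dx -2.00 dy -5.50
scene expected row shift -5.418750973461243 -6.257409143467669
knobbase score 0.74 dx -1.00 dy -4.75
knobbase score 0.74 dx -1.00 dy -5.50
flangeL score 0.76 dx -1.25 dy -4.50
flangeL score 0.76 dx -0.75 dy -5.50
flangeR score 0.97 dx -0.25 dy -4.75
flangeR score 0.96 dx -0.25 dy -5.50
flangeF score 0.66 dx 0.50 dy 2.50
flangeF score 0.68 dx 0.75 dy 3.00
t 16.6333 pos [552.32 104.03 231.9 ] yawx 34.90 tilt 0.00 F [-0.5  0.3 -3.6] M [ 0.05 -0.02 -0.01] w 0.325 g 90.9 j7 -1.28
```

```bash
python3 -m handwheel '0 0 .03 0 0;0 0 .03 0 0;0 0 .03 0 0;0 0 .03 0 0;0 0 .03 0 0;0 0 .03 0 0'; python3 - <<'E'
from h import *
show();print(arm.sign_off())
E
```

```text
clock: 17.13
eef_pos: [552.3, 104.0, 232.7]
eef_rot: [0.0, 0.954, 0.3, 0.0]
contact_force: [-0.1, -0.1, -3.7]
width: 0.325
grasp_force: 90.9
t 17.1333 pos [552.34 104.03 232.68] yawx 34.90 tilt 0.00 F [-0.1 -0.1 -3.7] M [0.01 0.01 0.02] w 0.325 g 90.9 j7 -1.28
the job is handed in; nothing more can be done
None
```

Job handed in at 17 s: the timer reads thirty minutes, wound in two grips, and the lid's seal let go just after a 16 N pull; the lid is still held level and centred, with a gap of 14–16 mm (15.6 by arm travel, about 14 by the camera images).

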